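# Raise the cover foot and hold the spring probe square on the ring

## Robot

A 6-joint arm with a two-finger parallel gripper is mounted at the origin on a cart in front of the work surface, level with it; the furniture and walls round the work are solid. World frame = base frame: x ahead of the robot, y to its left, z up, the work surface at z = 0. Lengths are in m, angles in degrees, forces in N, time in s.
With the tool pointing down it reaches from about 0.15 to 0.775 m from the base axis. Payload 6.1 kg.
Tool frame: the origin (TCP) lies midway between the tips of the shut fingers; the grasp point (between the pads) lies 19 mm behind it; z points along the fingers, y is the line along which they close (so a half turn about z gives the same grasp; the last joint's range is limited). The gripper opens to 85 mm and grips with 20 to 120 N. Pads are 22 mm wide; open, the fingers measure 114 mm over their backs; the gripper's body (76 mm by 85 mm) begins 54 mm behind the grasp point. The pads swing forward as they close: fully open they stand 13 mm farther back than shut.
Start: joints at [68.812, 7.208, -2.269, 80.523, 0, 90], TCP at [0.19, 0.489, 0.231] pointing down, gripper open.
Joint ranges: [-155.77, 155.77], [-54.66, 111.73], [-72.52, 77.12], [-102.08, 115.82], [-83.92, 84.16], [-180, 180]. Speed limits (degrees/s): [136.94, 136.94, 172.46, 180, 180, 180].

## Interface

Orientations are given as a 3x3 rotation matrix whose columns are the frame's x, y, z axes.
In Python, from bench import r gives the robot as it stands.
- The arm moves only by the tool move_arm, never from a script. Its argument "rows" is a list of rows, each a list of 3 entries, a list of its own where there are three numbers: the turn, a rotation vector about the tool's x, y, z in degrees, then the shift along the tool's x, y, z in m, then the finger opening in m, from 0 to 0.0854. In form: [[[rx, ry, rz], [dx, dy, dz], claw], ...]. A call has 1 to 5 rows; each row shifts and turns the commanded pose from where the row before left it, along the tool's axes as they then stand; what a row does not reach is not made up. A row lasts 1/10 s, in which the tool goes at most 50 mm and 8.59 degrees, less where a joint would pass 70% of its speed; a pose out of reach is approached as far as the arm can. A call with a gripper value outside its range is refused whole. The fingers move at their own pace and stop on an object; "grip_force" is the grip in N (left out, the last holds). Time passes only in rows, so rows that do not move let the fingers close. It gives the time, the measured TCP pose, the force, the opening and the grip force at its end, in the units of the state.
- r.state(): the state, without advancing time (a new reading comes with each control period).
- r.get_image(name): name is "side" or "top"; returns the picture (420x560x3 uint8, blue, green, red); there is no depth.
- r.camera_model(name): a dict with "fov_y" (degrees; the focal length in pixels is half the picture's height over the tangent of half this angle, whatever the lens; pixels are square), "cx", "cy" (the principal point, pixels), "R" (3x3) and "t" (3): a world point X has camera coordinates R X + t. Camera axes: x right, y down, z forward; pixel columns grow to the right and rows downward; lengths in m; the calibration is good to about 2 mm. A picture is of the moment at which its call begins. camera_model takes no time and is no camera call.
- r.finish_job(): hands the job in; it is judged then, once.
The state is a dict: "clock": time; "joint_positions": joint angles; "joint_velocities": joint speeds; "joint_efforts": joint torques, N m; "ee_pos": TCP position; "tool_rot": TCP orientation; "contact_force": force on the tool from outside, world axes, zero at the start; "ft_torque": the same for the moment, N m; "width": opening from 0.0 (shut) to 1.0 (fully open); "finger_force": force on a finger pad.
Only numpy, scipy, OpenCV 4.12 (cv2) and the standard library are available. Lean on these libraries where they do the work, as an engineer would, in place of code of your own. Each camera call takes 0.05 s, during which the arm holds its last target. There are 200 camera calls.

## Task

First raise the cover foot off the sloping test plate by pressing the tail tab of its rocker lever well down, nearly to its stop. Then take the hand probe out of its rest and hold its spring tip inside the engraved ring, square to the sloping plate, pressing lightly so that the tip is pushed about half way in and never bottoms out hard. Finish while still holding the probe there in the gripper; leave the vial, the beaker and the brown bottle where they stand.

Things in the scene. Friction and masses are not known exactly. Their poses are not given: they have to be found in the camera images.
- stand: Fixed inclined stage on the bench: dark base 110 x 126 mm, 8 mm thick, carrying an aluminium bed that slopes 20 degrees, low side toward the stand's -x. Origin at bench height, z up; the ring centre lies 52 mm straight above it. Stand and rest may change sides of the bench and the stand's yaw varies.
- test_plate: Steel reference plate, 64 x 64 mm, fixed in the bed. Origin at the centre of its upper face, which is also the centre of the ring; z is the outward normal of the face (tipped 20 degrees from vertical toward the stand's -x), x runs up the slope, y is level and the same as the stand's y.
- ring_centre (a point): Centre of the engraved ring on the plate's face. The ring is 16 mm across and at first lies under the foot.
- lever (a joint): Rocker hinge, rad. 0 = rubber foot (20 mm across) lies just above the ring; 1.25 = fully raised (stop). Starts at 0 to 0.12. Friction hinge: stays where left, needs 2 to 3 N on the tab. Raised, foot and arm stand up to 75 mm above the face along its normal, all 18 mm or more to the +y side of the ring's normal.
- lever_pivot (a point): Fixed point on the lever's hinge axis: x 0, y +55, z +12 mm in the test_plate frame. The hinge axis is parallel to the plate's x.
- lever_tab (a point): Centre of the black tail tab (24 mm along the plate's x, 16 long, 5 thick), 55 mm from the hinge axis. From the pivot, in the plate's y-z plane, it stands at 55 degrees minus the joint value above +y: pressing it down (toward the plate's -z) raises the foot. Its flat upper side takes the push.
- rest: Fixed probe rest: grey block 56 x 56 mm, top at 65 mm above the bench, on a 90 x 90 x 6 mm base, with one upright through hole 15 mm wide in its middle. Origin under its centre at bench height.
- probe: Loose round hand probe, about 80 g, upright in the rest; any yaw will do. Origin on its axis at the underside of its flange (26 mm wide, 4 thick) that sits on the rest's top; z runs from tip to top end. Black barrel 18 mm thick from z +4 to +95 mm, 15 mm steel cap to +101; below the flange a 12 mm nose down to z -34, then the spring tip.
- probe_grip (a point): Point on the axis in the barrel, 55 mm above the flange's underside: grip here. 101 mm above the end of the free spring tip.
- tip_end (a point): Lowest point of the round 5 mm thick spring tip, on the axis, 46 mm below the flange's underside when free.
- probe_tip (a joint): How far the spring tip is pushed in, m: 0 free, 0.008 bottomed. Force at the tip about 1 N at first touch, growing 0.5 N per mm: 3 N half way, 5 N when bottomed.
- vial: Small glass vial with black cap, 22 mm wide, 59 mm tall, loose bystander. Origin under its centre.
- beaker: Glass beaker, 59 mm wide, 72 mm tall, loose bystander. Origin under its centre.
- bottle: Small brown bottle with black cap, 42 mm wide, 93 mm tall, loose bystander. Origin under its centre.
Things that resemble listed ones, but are neither listed nor needed, are in the scene too. What is meant by the rest is not purple, and is the larger of those in its own colour.

How it is judged:
By the outcome, as a careful person would: the job done as asked, in the order asked, and still so for the second after the job is handed in, while the arm keeps its last pose, push and grip.
It also fails if it takes over 48 s, if anything falls off the work surface, if the arm or the gripper's body presses on something with over 40 N, if the wrist force passes 120 N, or if a joint passes its speed limit or range.

## Working session

There is one attempt and no reset: what is moved stays moved. The work goes in short steps, Python scripts to look and compute and a tool call to move; the robot and the scene stay as the last step left them, time stands still between calls to the robot, and variables do not carry over. Pictures are saved under pics/ and viewed, at most 10 in all, crops included, and the job is handed in when it is done.

Besides the shell and the picture viewer there is one more tool, called in YAML: its name, and indented under it one key for each argument. move_arm: Moves the arm, as the interface text tells. Its arguments: {"type":"object","properties":{"rows":{"type":"array"},"grip_force":{"type":"number"}},"required":["rows"]}

```bash
mkdir -p pics; ls; python3 - <<'E'
from bench import r
import cv2
for n in("side","top"):
    cv2.imwrite(f"pics/{n}0.png",r.get_image(n)); print(n,r.camera_model(n))
print(r.state())
E
```

```text
pics
side {'fov_y': 46.141317997925285, 'cx': 271.321308342881, 'cy': 213.75218760308735, 'R': array([[ 0.91358902, -0.40637462, -0.01465541],
       [-0.18935849, -0.39325809, -0.89971742],
       [ 0.35985896,  0.82474708, -0.43622676]]), 't': array([-0.51798841,  0.22276223,  0.8515485 ])}
top {'fov_y': 53.794212393712904, 'cx': 270.34814699148734, 'cy': 209.51256179392297, 'R': array([[ 0.00509025, -0.99990912,  0.01248368],
       [-0.99478869, -0.00633465, -0.10176115],
       [ 0.10183098, -0.01190064, -0.99473053]]), 't': array([0.047378  , 0.58527645, 1.08053652])}
{'clock': 0.1, 'joint_positions': array([ 6.88094622e+01,  7.23889388e+00, -2.32138674e+00,  8.05247275e+01,
        6.13139889e-04,  8.99995931e+01]), 'joint_velocities': array([-0.00772813, -0.06395271,  0.18056466, -0.04731136, -0.03846077,
        0.01256798]), 'joint_efforts': array([-1.70021973e-03, -4.36907852e+01,  3.53604805e+01,  1.37440598e-02,
       -3.35401501e-04,  1.05318058e-06]), 'ee_pos': array([0.18963158, 0.48914773, 0.23059032]), 'tool_rot': array([[-9.32386071e-01,  3.61463575e-01, -5.46281076e-04],
       [ 3.61463988e-01,  9.32385051e-01, -1.37948194e-03],
       [ 1.07118346e-05, -1.48367068e-03, -9.99998899e-01]]), 'contact_force': array([-0.43630181,  1.21103621, -0.0347385 ]), 'ft_torque': array([-0.02493557,  0.02530649, -0.07522237]), 'finger_force': 0.0, 'width': 1.0026682474497366}
```

View pics/side0.png

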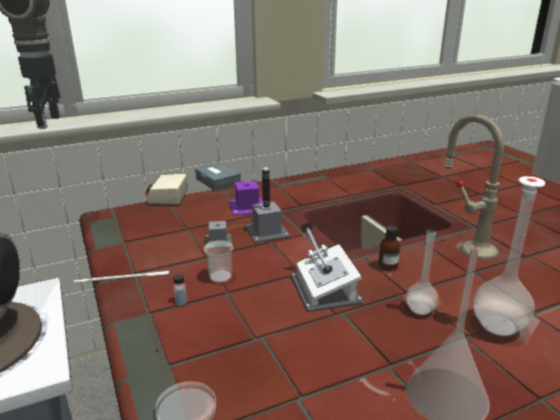

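View pics/top0.png

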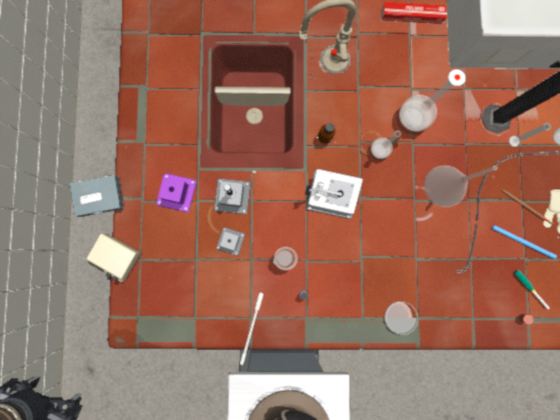

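Side view: the rest with the probe is at about (267,220) and the stand at (327,272). Top view: the rest is at about (232,195) and the stand at (335,193). I'll enlarge both.

```bash
python3 - <<'E'
import cv2,numpy as np
s=cv2.imread("pics/side0.png");t=cv2.imread("pics/top0.png")
a=cv2.resize(t[160:230,200:370],None,fx=4.7,fy=4.7,interpolation=cv2.INTER_CUBIC)[:, :800]
cv2.imwrite("pics/topc.png",a)
cv2.imwrite("pics/sidec.png",cv2.resize(s[160:310,235:375],None,fx=4,fy=4,interpolation=cv2.INTER_CUBIC))
E
```

```text
(no output)
```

View pics/topc.png

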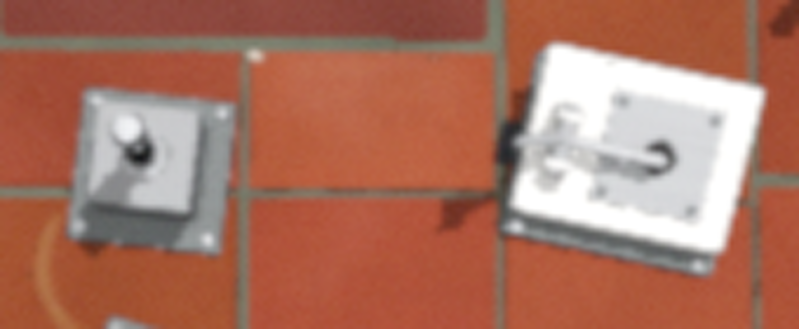

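View pics/sidec.png

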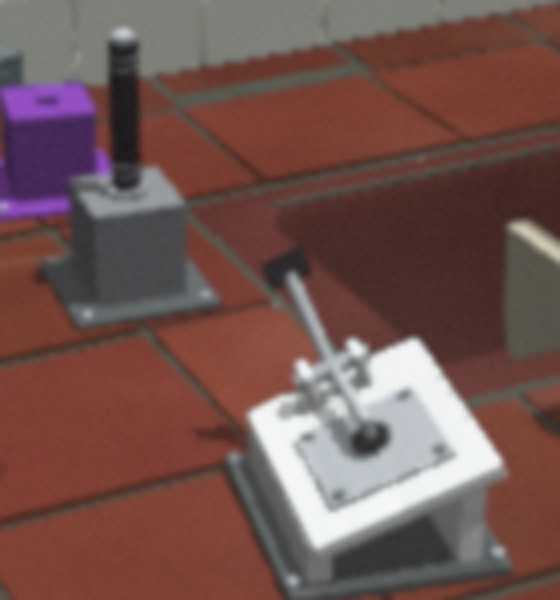

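```bash
cat > h.py <<'E'
import numpy as np
from bench import r
C={n:r.camera_model(n) for n in("side","top")}
def proj(n,X):
    c=C[n];X=np.atleast_2d(X);p=X@np.array(c["R"]).T+c["t"];f=210/np.tan(np.radians(c["fov_y"]/2))
    return np.c_[c["cx"]+f*p[:,0]/p[:,2],c["cy"]+f*p[:,1]/p[:,2]]
def Rz(a):c,s=np.cos(a),np.sin(a);return np.array([[c,-s,0],[s,c,0],[0,0,1]])
def Ry(a):c,s=np.cos(a),np.sin(a);return np.array([[c,0,s],[0,1,0],[-s,0,c]])
def plateR(yaw):return Rz(yaw)@Ry(-np.radians(20))
def plate(p,x,y,yaw):return np.atleast_2d(p)@plateR(yaw).T+[x,y,.052]
def flat(p,x,y,yaw):return np.atleast_2d(p)@Rz(yaw).T+[x,y,0]
def lev(th,x,y,yaw,L=.055):
    a=np.radians(55)-th;return plate([0,.055+L*np.cos(a),.012+L*np.sin(a)],x,y,yaw)
E
python3 - <<'E'
from h import *
from scipy.optimize import least_squares
T=lambda u,v:((u+.5)/4.7-.5+200,(v+.5)/4.7-.5+160)
S=lambda u,v:((u+.5)/4-.5+235,(v+.5)/4-.5+160)
h=.032
# frame, pt, cam, px
st=[('p',(h,h,0),'top',T(617,93)),('p',(h,-h,0),'top',T(730,110)),('p',(-h,-h,0),'top',T(697,222)),('p',(-h,h,0),'top',T(590,197)),
('p',(-h,h,0),'side',S(297,440)),('p',(h,h,0),'side',S(405,390)),('p',(h,-h,0),'side',S(455,455)),('p',(-h,-h,0),'side',S(333,508)),
('f',(-.055,.063,.008),'side',S(230,458)),('f',(-.055,-.063,.008),'side',S(292,590)),('f',(.055,-.063,.008),'side',S(508,562)),
('f',(-.055,.063,.008),'top',T(505,233)),('f',(-.055,-.063,.008),'top',T(708,272)),
('l',0,'side',S(287,265)),('l',0,'top',T(508,140))]
def res(q):
    o=[]
    for k,p,n,px in st:
        X=plate(p,*q[:3]) if k=='p' else flat(p,*q[:3]) if k=='f' else lev(q[3],*q[:3])
        o.append(proj(n,X)[0]-px)
    return np.array(o)
s=least_squares(lambda q:res(q).ravel(),[.45,-.1,0,.1],loss='soft_l1')
print(s.x,np.degrees(s.x[2]));print(res(s.x).round(1).tolist())
b=.045;k=.028
rs=[((b,b,.006),'top',T(87,88)),((b,-b,.006),'top',T(235,103)),((-b,-b,.006),'top',T(220,253)),((-b,b,.006),'top',T(68,238)),
((k,-k,.065),'top',T(202,108)),((-k,-k,.065),'top',T(190,212)),((-k,k,.065),'top',T(90,205)),
((-b,b,.006),'side',S(43,268)),((-b,-b,.006),'side',S(83,325)),((b,-b,.006),'side',S(218,300)),
((-k,-k,.065),'side',S(85,208)),((k,-k,.065),'side',S(187,197)),((0,0,.166),'top',T(125,127)),((0,0,.166),'side',S(123,35))]
rr=lambda q:np.array([proj(n,flat(p,*q))[0]-px for p,n,px in rs])
w=least_squares(lambda q:rr(q).ravel(),[.5,.1,0],loss='soft_l1');print(w.x,np.degrees(w.x[2]));print(rr(w.x).round(1).tolist())
x=s.x;print("tab",lev(x[3],*x[:3]),"tab1.2",lev(1.2,*x[:3]),"plateR",plateR(x[2]).round(3).tolist())
E
```

```text
[ 0.62833496 -0.12990102 -0.22674178 -0.01566014] -12.991347196366307
[[-0.7, -1.0], [-1.0, 0.9], [-0.5, 0.2], [-1.1, -0.0], [-0.9, -1.7], [1.8, -2.1], [-0.1, -1.2], [-1.1, -0.8], [-0.0, 1.0], [0.2, 4.9], [3.3, 4.3], [2.2, -0.0], [4.0, 2.3], [0.4, 0.1], [-0.0, 0.0]]
[ 0.62424468  0.15566554 -0.09186242] -5.263328694075311
[[-0.6, -0.1], [0.5, -0.1], [0.3, 0.3], [-0.1, 0.3], [-0.5, 0.8], [-0.2, -0.2], [-0.4, -0.8], [-1.4, -2.3], [-0.9, -0.0], [1.5, -0.1], [2.8, 2.4], [-0.0, 1.5], [0.5, 0.2], [0.1, -0.8]]
tab [[ 0.6284548  -0.04183654  0.10607165]] tab1.2 [[ 0.65306784 -0.02433635  0.05098764]] plateR [[0.916, 0.225, -0.333], [-0.211, 0.974, 0.077], [0.342, 0.0, 0.94]]
```

```bash
cat > fit.py <<'E'
from h import *
import cv2
from scipy.optimize import least_squares
T=lambda u,v:((u+.5)/4.7-.5+200,(v+.5)/4.7-.5+160)
S=lambda u,v:((u+.5)/4-.5+235,(v+.5)/4-.5+160)
h=.032
st=[('p',(h,h,0),'top',T(617,93)),('p',(h,-h,0),'top',T(730,110)),('p',(-h,-h,0),'top',T(697,222)),('p',(-h,h,0),'top',T(590,197)),
('p',(-h,h,0),'side',S(297,440)),('p',(h,h,0),'side',S(405,390)),('p',(h,-h,0),'side',S(455,455)),('p',(-h,-h,0),'side',S(333,508)),
('l',0,'side',S(287,265)),('l',0,'top',T(508,140))]
def res(q):
    return np.array([proj(n,plate(p,*q[:3]) if k=='p' else lev(q[3],*q[:3]))[0]-px for k,p,n,px in st])
s=least_squares(lambda q:res(q).ravel(),[.63,-.13,-.2,.06],bounds=([0,-1,-1,0],[1,1,1,.12]))
print(s.x,np.degrees(s.x[2]));print(res(s.x).round(1).tolist())
q=s.x
pics=[]
for n,f,o,(y0,y1,x0,x1) in(("top",8,0,(165,220,300,370)),("side",6,0,(210,310,290,365))):
    im=cv2.resize(cv2.imread(f"pics/{n}0.png")[y0:y1,x0:x1],None,fx=f,fy=f,interpolation=cv2.INTER_CUBIC)
    m=lambda X:np.int32(((proj(n,X)-[x0,y0])+.5)*f)
    def line(X,c,cl=True):cv2.polylines(im,[m(X)],cl,c,1)
    P=lambda p:plate(p,*q[:3])
    line(P([(h,h,0),(h,-h,0),(-h,-h,0),(-h,h,0)]),(0,0,255))
    a=np.linspace(0,6.28,30);line(P(np.c_[.01*np.cos(a),.01*np.sin(a),0*a+.002]),(0,255,0))
    line(np.vstack([P([0,.055,.012]),lev(q[3],*q[:3])]),(255,0,0),False)
    line(P([(-.02,.055,.012),(.02,.055,.012)]),(255,0,255),False)
    line(flat([(-.055,-.063,.008),(-.055,.063,.008),(.055,.063,.008),(.055,-.063,.008)],*q[:3]),(255,255,0))
    pics.append(im)
H=600
pics=[np.pad(p,((0,600-p.shape[0]),(0,0),(0,0))) for p in pics]
o=np.hstack(pics);cv2.imwrite("pics/ov.png",cv2.resize(o,None,fx=.78,fy=.78))
E
python3 fit.py
```

```text
[ 0.62759027 -0.13242136 -0.21104614  0.03988512] -12.092053324836566
[[0.0, -0.6], [-0.2, 1.0], [0.7, 0.3], [-0.0, 0.5], [-0.8, -0.9], [1.8, -1.5], [0.4, -0.6], [-0.4, 0.1], [-0.0, 1.0], [0.0, 0.5]]
```

View pics/ov.png

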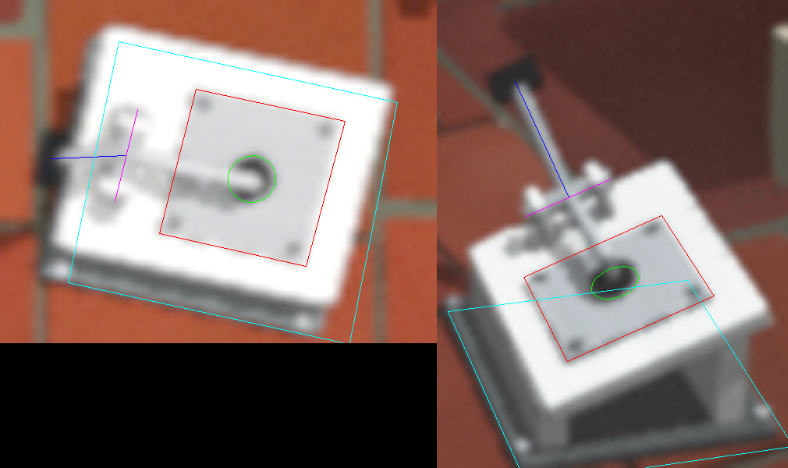

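The plate and foot outlines match the fit in both views: yaw −12°, ring at (0.6276, −0.132, 0.052). The stand's base plate is simply off centre from its origin. Next I plan the tab press.

```bash
cat >> h.py <<'E'
from scipy.spatial.transform import Rotation as Ro
Q=(.6276,-.1324,-.2110)
PR=plateR(Q[2])
def toolR(phi,yaw=0):  # phi: tilt of tool z from -Zp toward +Yp
    z=-np.cos(phi)*PR[:,2]+np.sin(phi)*PR[:,1];x=-PR[:,0];y=np.cross(z,x)
    return np.c_[x,y,z]@Rz(yaw)
def rows(P,R,n=1,p0=None,R0=None):
    "steps from pose p0,R0 to P,R as one tool-frame delta (turn; shift in the start axes; shift in the end axes)"
    s=r.state();p0=s["ee_pos"] if p0 is None else p0;R0=s["tool_rot"] if R0 is None else R0
    rv=np.degrees(Ro.from_matrix(R0.T@R).as_rotvec())
    print("turn",rv.round(1),"shift(start ax)",(R0.T@(P-p0)).round(4),"shift(end ax)",(R.T@(P-p0)).round(4),"->",np.round(P,4))
def tabpose(th,phi,off):
    a=np.radians(55)-th;n=np.array([0,-np.sin(a),np.cos(a)])  # face normal
    p=np.array([0,.055+.055*np.cos(a),.012+.055*np.sin(a)])+n*.0025
    R=toolR(phi);return plate(p,*Q)[0]-R[:,2]*off,R
E
python3 - <<'E'
from h import *
d=np.radians
p0=r.state()["ee_pos"];R0=r.state()["tool_rot"]
P,R=tabpose(.04,d(35),.06);rows(P,R)
p,Rr=P,R
for th,ph,off in[(.04,35,.01),(.2,30,0.003),(.4,25,0),(.6,20,0),(.8,13,0),(1.0,6,0),(1.2,0,0),(1.2,0,-.002),(1.2,0,.06)]:
    P2,R2=tabpose(th,d(ph),off);rows(P2,R2,1,p,Rr);p,Rr=P2,R2
E
```

```text
turn [-36.2 -16.6 -14.8] shift(start ax) [-0.5889 -0.3756  0.0791] shift(end ax) [-0.4637 -0.5249 -0.0595] -> [ 0.6029 -0.074   0.152 ]
turn [0. 0. 0.] shift(start ax) [0.   0.   0.05] shift(end ax) [0.   0.   0.05] -> [ 0.6226 -0.0489  0.1135]
turn [ 5. -0.  0.] shift(start ax) [-0.      0.0026  0.0155] shift(end ax) [-0.      0.004   0.0152] -> [ 0.6286 -0.0389  0.103 ]
turn [ 5. -0.  0.] shift(start ax) [0.     0.002  0.0138] shift(end ax) [0.     0.0032 0.0136] -> [ 0.6341 -0.0312  0.0927]
turn [ 5.  0. -0.] shift(start ax) [-0.      0.0008  0.011 ] shift(end ax) [-0.      0.0017  0.0109] -> [ 0.6384 -0.0267  0.0837]
turn [ 7. -0.  0.] shift(start ax) [-0.     -0.0005  0.011 ] shift(end ax) [-0.      0.0009  0.011 ] -> [ 0.6426 -0.0243  0.0738]
turn [ 7.  0. -0.] shift(start ax) [ 0.     -0.0013  0.0109] shift(end ax) [0.    0.    0.011] -> [ 0.6465 -0.0239  0.0636]
turn [ 6. -0. -0.] shift(start ax) [-0.     -0.0022  0.0108] shift(end ax) [-0.     -0.001   0.0109] -> [ 0.65   -0.0257  0.0533]
turn [0. 0. 0.] shift(start ax) [-0.    -0.     0.002] shift(end ax) [-0.    -0.     0.002] -> [ 0.6506 -0.0258  0.0514]
turn [0. 0. 0.] shift(start ax) [-0.     0.    -0.062] shift(end ax) [-0.     0.    -0.062] -> [ 0.6299 -0.0214  0.1097]
```

move_arm:
  rows:
    - [[0, 0, 0], [-0.04, -0.025, 0], 0]
    - [[0, 0, 0], [-0.04, -0.025, 0], 0]
    - [[0, 0, 0], [-0.04, -0.025, 0], 0]
    - [[0, 0, 0], [-0.04, -0.025, 0], 0]
    - [[0, 0, 0], [-0.04, -0.025, 0], 0]

```text
clock: 0.6
ee_pos: [0.3316, 0.299, 0.231]
tool_rot: [[-0.933, 0.361, -0.0], [0.361, 0.933, -0.0], [0.0, -0.0, -1.0]]
contact_force: [0.8, 0.5, -0.4]
width: 0.144
finger_force: 0.0
```

move_arm:
  rows:
    - [[0, 0, 0], [-0.04, -0.025, 0], 0]
    - [[0, 0, 0], [-0.04, -0.025, 0], 0]
    - [[0, 0, 0], [-0.04, -0.025, 0], 0]
    - [[0, 0, 0], [-0.04, -0.025, 0], 0]
    - [[0, 0, 0], [-0.04, -0.025, 0], 0]

```text
clock: 1.1
ee_pos: [0.473, 0.11, 0.2311]
tool_rot: [[-0.932, 0.362, -0.0], [0.362, 0.932, 0.0], [0.0, -0.0, -1.0]]
contact_force: [0.2, 0.5, -0.2]
width: 0.002
finger_force: 0.0
```

move_arm:
  rows:
    - [[0, 0, 0], [-0.04, -0.025, 0], 0]
    - [[0, 0, 0], [-0.04, -0.025, 0], 0]
    - [[0, 0, 0], [-0.04, -0.025, 0], 0]
    - [[0, 0, 0], [-0.04, -0.025, 0], 0]
    - [[0, 0, 0], [-0.03, -0.025, 0], 0]

```text
clock: 1.6
ee_pos: [0.6055, -0.0755, 0.2303]
tool_rot: [[-0.932, 0.362, -0.001], [0.362, 0.932, 0.0], [0.001, -0.0, -1.0]]
contact_force: [0.2, 0.9, 0.6]
width: -0.001
finger_force: 0.0
```

move_arm:
  rows:
    - [[-7.2, -3.3, -3], [0, 0, 0], 0]
    - [[-7.2, -3.3, -3], [0, 0, 0], 0]
    - [[-7.2, -3.3, -3], [0, 0, 0], 0]
    - [[-7.2, -3.3, -3], [0, 0, 0], 0]
    - [[-7.2, -3.3, -3], [0, 0, 0], 0]

```text
clock: 2.1
ee_pos: [0.604, -0.0736, 0.2322]
tool_rot: [[-0.918, -0.026, 0.395], [0.193, 0.842, 0.504], [-0.346, 0.539, -0.768]]
contact_force: [0.5, 1.0, -0.4]
width: 0.0
finger_force: 0.0
```

```bash
python3 - <<'E'
from h import *
d=np.radians
s=r.state();print(s["clock"],s["ee_pos"],s["joint_positions"].round(1),s["contact_force"].round(1),s["width"])
P,R=tabpose(.04,d(35),.06);rows(P,R)
E
```

```text
2.1 [ 0.60401984 -0.07355939  0.23222816] [-24.5   5.8 -12.7  60.4  38.5 -15.3] [ 0.5  1.  -0.4] 0.00027673349635715057
turn [0.1 0.1 0.3] shift(start ax) [ 0.0287 -0.0436  0.0609] shift(end ax) [ 0.0284 -0.0436  0.0611] -> [ 0.6029 -0.074   0.152 ]
```

move_arm:
  rows:
    - [[0, 0, 0], [0.014, -0.022, 0.03], 0]
    - [[0, 0, 0], [0.0145, -0.0216, 0.031], 0]
    - [[0, 0, 0], [0, 0, 0.025], 0]
    - [[0, 0, 0], [0, 0, 0.02], 0]
    - [[0, 0, 0], [0, 0, 0], 0]

```text
clock: 2.6
ee_pos: [0.6191, -0.0502, 0.1132]
tool_rot: [[-0.922, -0.02, 0.387], [0.193, 0.843, 0.503], [-0.336, 0.538, -0.773]]
contact_force: [-0.7, -0.1, -0.6]
width: 0.002
finger_force: 0.0
```

```bash
python3 - <<'E'
from h import *
import cv2
s=r.state();print(s["ee_pos"])
for n in("side","top"):
    im=r.get_image(n);u,v=np.int32(proj(n,[.62,-.05,.1])[0]);cv2.imwrite(f"pics/{n}1.png",im)
    c=cv2.resize(im[v-65:v+65,u-65:u+65],(400,400),interpolation=cv2.INTER_CUBIC)
    o=c if n=="side" else np.hstack([o,c])
    if n=="side":o=c
cv2.imwrite("pics/c1.png",o)
P,R=tabpose(.04,np.radians(35),.01);rows(P,R)
E
```

```text
[ 0.61905986 -0.05017755  0.11318137]
turn [-0.1 -0.2  0.1] shift(start ax) [-0.0008  0.0006  0.0043] shift(end ax) [-0.0008  0.0006  0.0043] -> [ 0.6226 -0.0489  0.1135]
```

View pics/c1.png

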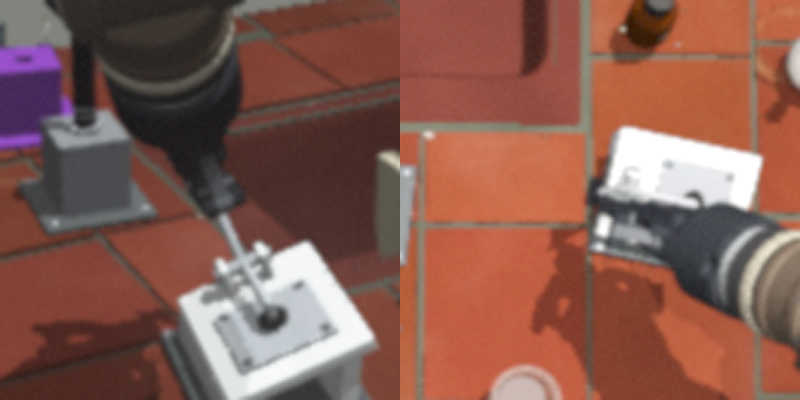

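The fingertips are just behind the tab (side crop (215,190), top crop (605,190)). I'll now press along the arc.

move_arm:
  rows:
    - [[0, 0, 0], [-0.001, 0.001, 0.004], 0]
    - [[5, 0, 0], [0, 0.003, 0.0155], 0]
    - [[5, 0, 0], [0, 0.002, 0.014], 0]
    - [[5, 0, 0], [0, 0.001, 0.011], 0]
    - [[0, 0, 0], [0, 0, 0], 0]

```text
clock: 3.2
ee_pos: [0.6396, -0.0244, 0.0859]
tool_rot: [[-0.92, 0.077, 0.385], [0.19, 0.945, 0.266], [-0.344, 0.318, -0.884]]
contact_force: [-1.2, 0.4, -1.3]
width: -0.001
finger_force: 0.0
```

```bash
python3 - <<'E'
from h import *
s=r.state();print(s["contact_force"]@PR)
p=s["ee_pos"];R=s["tool_rot"]
for th,ph,off in[(.6,20,0),(.8,13,0),(1.0,6,0),(1.2,0,0)]:
    P,R2=tabpose(th,np.radians(ph),off);rows(P,R2,1,p,R);p,R=P,R2
E
```

```text
[-1.62305697  0.13055244 -0.74702659]
turn [-0.1 -0.   0.4] shift(start ax) [ 0.0013 -0.003   0.0009] shift(end ax) [ 0.0013 -0.003   0.0009] -> [ 0.6384 -0.0267  0.0837]
turn [ 7. -0.  0.] shift(start ax) [-0.     -0.0005  0.011 ] shift(end ax) [-0.      0.0009  0.011 ] -> [ 0.6426 -0.0243  0.0738]
turn [ 7.  0. -0.] shift(start ax) [ 0.     -0.0013  0.0109] shift(end ax) [0.    0.    0.011] -> [ 0.6465 -0.0239  0.0636]
turn [ 6. -0. -0.] shift(start ax) [-0.     -0.0022  0.0108] shift(end ax) [-0.     -0.001   0.0109] -> [ 0.65   -0.0257  0.0533]
```

move_arm:
  rows:
    - [[0, 0, 0], [0.001, -0.003, 0.001], 0]
    - [[7, 0, 0], [0, -0.0005, 0.011], 0]
    - [[0, 0, 0], [0, 0, 0], 0]

```text
clock: 3.5
ee_pos: [0.6425, -0.0257, 0.0726]
tool_rot: [[-0.92, 0.126, 0.371], [0.192, 0.97, 0.149], [-0.341, 0.208, -0.917]]
contact_force: [1.2, 1.1, 0.6]
width: -0.001
finger_force: 0.2
```

```bash
python3 - <<'E'
from h import *
import cv2
s=r.state();print(s["contact_force"]@PR)
im=r.get_image("side");u,v=np.int32(proj("side",[.63,-.08,.08])[0])
f=5;x0,y0=u-60,v-60
c=cv2.resize(im[v-60:v+60,u-60:u+60],None,fx=f,fy=f,interpolation=cv2.INTER_CUBIC)
m=lambda X:tuple(int(a) for a in ((proj("side",X)[0]-[x0,y0])+.5)*f)
cv2.circle(c,m(lev(.8,*Q)),4,(255,0,0),-1);cv2.circle(c,m(s["ee_pos"]),4,(0,255,0),-1)
cv2.imwrite("pics/c2.png",c)
P,R=tabpose(.8,np.radians(13),0);rows(P,R)
E
```

```text
[1.15241239 1.30846934 0.25039597]
turn [ 0.  -0.1  0.2] shift(start ax) [-0.0005  0.0019 -0.0009] shift(end ax) [-0.0005  0.0019 -0.0009] -> [ 0.6426 -0.0243  0.0738]
```

View pics/c2.png

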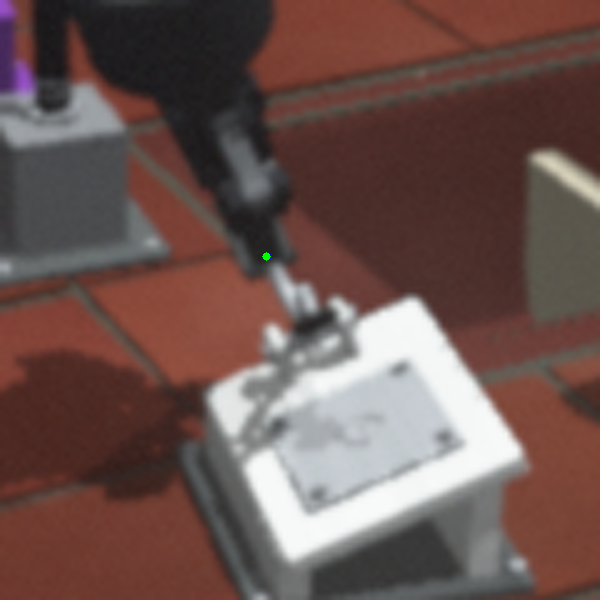

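The lever is following: the foot is up at crop (315,325), and the ring is visible near (365,430). I'll press on towards about 1.2.

move_arm:
  rows:
    - [[7, 0, 0], [0, 0, 0.01], 0]
    - [[6, 0, 0], [0, -0.001, 0.011], 0]
    - [[0, 0, 0], [0, 0, 0], 0]
    - [[0, 0, 0], [0, 0, 0.001], 0]
    - [[0, 0, 0], [0, 0, 0], 0]

```text
clock: 4.05
ee_pos: [0.6501, -0.0254, 0.0521]
tool_rot: [[-0.92, 0.206, 0.334], [0.194, 0.979, -0.07], [-0.341, 0.001, -0.94]]
contact_force: [-0.7, 3.7, 3.8]
width: 0.001
finger_force: 2.2
```

```bash
python3 - <<'E'
from h import *
s=r.state();print(s["contact_force"]@PR,s["finger_force"])
P,R=tabpose(1.2,0,0);rows(P,R)
print((s["ee_pos"]-[Q[0],Q[1],.052])@PR)
E
```

```text
[-0.11313346  3.4613959   4.09847748] 2.2482790052890778
turn [ 0.1 -0.1  0.2] shift(start ax) [-0.0003 -0.0004 -0.0011] shift(end ax) [-0.0003 -0.0004 -0.0011] -> [ 0.65   -0.0257  0.0533]
[-0.00031785  0.10939021  0.00026349]
```

move_arm:
  rows:
    - [[0, 0, 0], [0, 0, -0.02], 0]
    - [[0, 0, 0], [0, 0, -0.04], 0]
    - [[0, 0, 0], [0, 0, -0.05], 0]
    - [[0, 0, 0], [0, 0, -0.05], 0.05]
    - [[0, 0, 0], [0, 0, 0], 0.05]

```text
clock: 4.55
ee_pos: [0.5982, -0.0146, 0.2107]
tool_rot: [[-0.916, 0.208, 0.344], [0.195, 0.978, -0.073], [-0.351, 0.0, -0.936]]
contact_force: [0.7, -0.3, 0.4]
width: 0.33
finger_force: 0.0
```

```bash
cat >> h.py <<'E'
def down(yaw):
    B=Rz(Q[2])@np.diag([-1.,1,-1]);return B@Rz(yaw)
PX=np.array([.6242,.1557])
E
python3 - <<'E'
from h import *
import cv2
s=r.state();print(s["clock"],s["joint_positions"].round(1),s["width"])
for y in(90,-90):rows(np.r_[PX,.101],down(np.radians(y)))
rows(np.r_[PX,.101],down(0))
# verify lever and probe
f=6;o=[]
for n,X,h in(("side",[.63,-.1,.09],(45,33)),("top",[.63,-.1,.09],(45,33)),("side",[.624,.156,.12],(45,33)),("top",[.624,.156,.12],(45,33))):
    im=r.get_image(n);u,v=np.int32(proj(n,X)[0])
    c=cv2.resize(im[v-h[1]:v+h[1],u-h[0]:u+h[0]],(400,293),interpolation=cv2.INTER_CUBIC);k=400/90
    m=lambda X:tuple(int(a) for a in((proj(n,X)[0]-[u-h[0],v-h[1]])+.5)*k)
    if len(o)<2:
        a=np.linspace(0,6.28,30)
        cv2.polylines(c,[np.array([m(plate([.008*np.cos(t),.008*np.sin(t),0],*Q)) for t in a])],True,(0,255,0))
        cv2.line(c,m(plate([0,.055,.012],*Q)),m(lev(1.23,*Q)),(255,0,0))
    else:
        cv2.line(c,m(np.r_[PX,.069]),m(np.r_[PX,.166]),(0,255,0))
    o.append(c)
cv2.imwrite("pics/c3.png",np.vstack([np.hstack(o[:2]),np.hstack(o[2:])]))
E
```

```text
4.55 [  0.8  -1.1 -17.1  53.9  -4.5  12. ] 0.3303263307200767
turn [16.2 16.1 89. ] shift(start ax) [0.0479 0.1719 0.0992] shift(end ax) [ 0.1719 -0.0103  0.1097] -> [0.6242 0.1557 0.101 ]
turn [-16.1  16.1 -88.9] shift(start ax) [0.0479 0.1719 0.0992] shift(end ax) [-0.1719  0.0103  0.1097] -> [0.6242 0.1557 0.101 ]
turn [ 0.  20.6  0.1] shift(start ax) [0.0479 0.1719 0.0992] shift(end ax) [0.0103 0.1719 0.1097] -> [0.6242 0.1557 0.101 ]
```

View pics/c3.png

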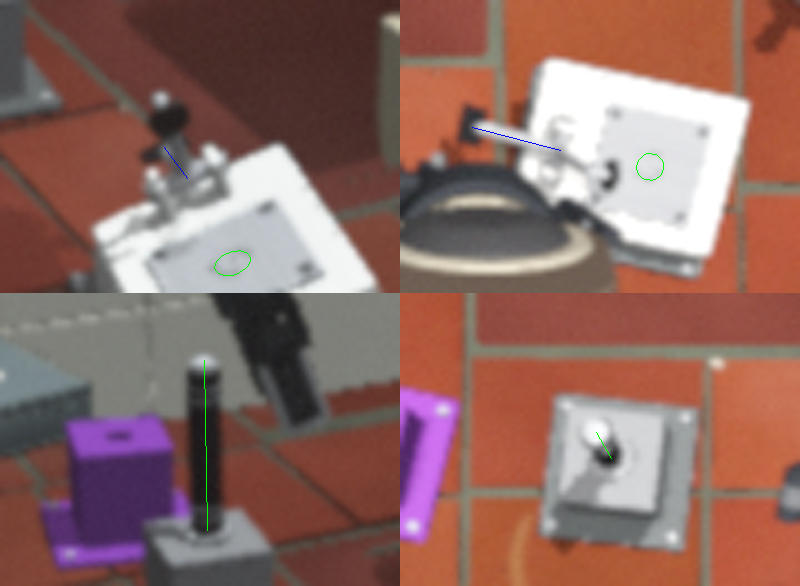

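move_arm:
  rows:
    - [[-1.45, 1.45, -8.0], [0, 0, -0.002], 0.05]
    - [[-1.45, 1.45, -8.0], [0, 0, -0.002], 0.05]
    - [[-1.45, 1.45, -8.0], [0, 0, -0.002], 0.05]
    - [[-1.45, 1.45, -8.0], [0, 0, -0.002], 0.05]
    - [[-1.45, 1.45, -8.0], [0, 0, 0], 0.05]

```text
clock: 5.25
ee_pos: [0.5936, -0.0139, 0.2075]
tool_rot: [[-0.855, -0.481, 0.193], [-0.485, 0.874, 0.031], [-0.184, -0.067, -0.981]]
contact_force: [0.6, -0.1, -0.3]
width: 0.583
finger_force: 0.0
```

move_arm:
  rows:
    - [[-1.45, 1.45, -8.0], [0, 0, 0], 0.05]
    - [[-1.45, 1.45, -8.0], [0, 0, 0], 0.05]
    - [[-1.45, 1.45, -8.0], [0, 0, 0], 0.05]
    - [[-1.45, 1.45, -8.0], [0, 0, 0], 0.05]
    - [[-1.45, 1.45, -8.0], [0, 0, 0], 0.05]

```text
clock: 5.75
ee_pos: [0.5937, -0.0139, 0.2071]
tool_rot: [[-0.352, -0.936, 0.018], [-0.936, 0.352, 0.018], [-0.024, -0.011, -1.0]]
contact_force: [-0.4, -0.7, -0.3]
width: 0.584
finger_force: 0.0
```

```bash
python3 - <<'E'
from h import *
s=r.state();print(s["clock"],s["ee_pos"],s["joint_positions"].round(1),s["width"])
rows(np.r_[PX,.2],down(-np.pi/2))
E
```

```text
5.75 [ 0.59369009 -0.01394593  0.20710921] [ -1.9  13.9   2.8  77.9   1.1 -71.3] 0.5841696766453361
turn [-0.7  1.3 -8.5] shift(start ax) [-0.1693  0.0313  0.0108] shift(end ax) [-0.1723  0.0057  0.0071] -> [0.6242 0.1557 0.2   ]
```

move_arm:
  rows:
    - [[-0.7, 1.3, -8.4], [0, 0, 0], 0.05]
    - [[0, 0, 0], [-0.045, 0.0015, 0.001], 0.05]
    - [[0, 0, 0], [-0.045, 0.0015, 0.002], 0.05]
    - [[0, 0, 0], [-0.045, 0.0015, 0.002], 0.05]
    - [[0, 0, 0], [-0.037, 0.0012, 0.002], 0.05]

```text
clock: 6.25
ee_pos: [0.6257, 0.1574, 0.2]
tool_rot: [[-0.216, -0.976, 0.002], [-0.976, 0.216, -0.0], [-0.0, -0.002, -1.0]]
contact_force: [0.4, -0.2, -0.1]
width: 0.58
finger_force: 0.0
```

move_arm:
  rows:
    - [[0, 0, 0], [0, 0, 0], 0.05]

```text
clock: 6.35
ee_pos: [0.6257, 0.1595, 0.1991]
tool_rot: [[-0.212, -0.977, 0.001], [-0.977, 0.212, 0.0], [-0.0, -0.001, -1.0]]
contact_force: [-0.4, 0.4, 0.1]
width: 0.586
finger_force: 0.0
```

```bash
python3 - <<'E'
from h import *
rows(np.r_[PX,.101],down(-np.pi/2))
E
```

```text
turn [-0.   0.  -0.2] shift(start ax) [0.0041 0.0007 0.0981] shift(end ax) [0.004  0.0006 0.0981] -> [0.6242 0.1557 0.101 ]
```

move_arm:
  rows:
    - [[0, 0, 0], [0.004, 0.0006, 0.01], 0.05]
    - [[0, 0, 0], [0, 0, 0.03], 0.05]
    - [[0, 0, 0], [0, 0, 0.03], 0.05]
    - [[0, 0, 0], [0, 0, 0.02], 0.05]
    - [[0, 0, 0], [0, 0, 0.007], 0.05]

```text
clock: 6.85
ee_pos: [0.6229, 0.1495, 0.1019]
tool_rot: [[-0.219, -0.976, -0.0], [-0.976, 0.219, -0.002], [0.002, -0.0, -1.0]]
contact_force: [-0.3, -0.2, -0.3]
width: 0.585
finger_force: 0.0
```

move_arm:
  rows:
    - [[0, 0, 0], [0, 0, 0], 0.035]
    - [[0, 0, 0], [0, 0, 0], 0.025]
    - [[0, 0, 0], [0, 0, 0], 0.02]
    - [[0, 0, 0], [0, 0, 0], 0.01]
    - [[0, 0, 0], [0, 0, 0], 0.0]
  grip_force: 40

```text
clock: 7.35
ee_pos: [0.6258, 0.152, 0.1074]
tool_rot: [[-0.216, -0.976, 0.008], [-0.976, 0.216, 0.0], [-0.002, -0.008, -1.0]]
contact_force: [-0.6, -2.0, 4.8]
width: 0.197
finger_force: 39.0
```

move_arm:
  rows:
    - [[0, 0, 0], [0, 0, 0], 0.0]
    - [[0, 0, 0], [0, 0, 0], 0.0]

```text
clock: 7.55
ee_pos: [0.6258, 0.1521, 0.1074]
tool_rot: [[-0.216, -0.976, 0.008], [-0.976, 0.216, 0.0], [-0.002, -0.008, -1.0]]
contact_force: [-0.1, -2.3, 5.6]
width: 0.199
finger_force: 39.1
```

move_arm:
  rows:
    - [[0, 0, 0], [0, 0, -0.01], 0.0]
    - [[0, 0, 0], [0, 0, -0.02], 0.0]
    - [[0, 0, 0], [0, 0, -0.035], 0.0]
    - [[0, 0, 0], [0, 0, -0.035], 0.0]
    - [[0, 0, 0], [0, 0, -0.035], 0.0]

```text
clock: 8.05
ee_pos: [0.6239, 0.1523, 0.2425]
tool_rot: [[-0.216, -0.976, 0.005], [-0.976, 0.216, 0.0], [-0.001, -0.005, -1.0]]
contact_force: [0.3, -0.6, -1.2]
width: 0.199
finger_force: 39.1
```

move_arm:
  rows:
    - [[0, 0, 0], [0, 0, -0.02], 0.0]
    - [[0, 0, 0], [0, 0, 0], 0.0]
    - [[0, 0, 0], [0, 0, 0], 0.0]
    - [[0, 0, 0], [0, 0, 0], 0.0]

```text
clock: 8.45
ee_pos: [0.6236, 0.1521, 0.259]
tool_rot: [[-0.216, -0.976, 0.003], [-0.976, 0.216, -0.0], [-0.0, -0.003, -1.0]]
contact_force: [0.0, -0.1, -0.6]
width: 0.199
finger_force: 39.2
```

```bash
python3 - <<'E'
from h import *
import cv2
s=r.state();print(s["ee_pos"],s["tool_rot"].round(3).tolist(),s["contact_force"],s["joint_positions"].round(1))
R=s["tool_rot"];p=s["ee_pos"]+R[:,2]*.03;o=[]
for n in("side","top"):
    im=r.get_image(n);cv2.imwrite(f"pics/{n}3.png",im);u,v=np.int32(proj(n,p)[0]);print(n,u,v)
    c=cv2.resize(im[v-40:v+40,u-40:u+40],(400,400),interpolation=cv2.INTER_CUBIC)
    m=lambda X:tuple(int(a) for a in((proj(n,X)[0]-[u-40,v-40])+.5)*5)
    cv2.line(c,m(s["ee_pos"]),m(s["ee_pos"]+R[:,2]*.088),(0,255,0));o.append(c)
cv2.imwrite("pics/c4.png",np.hstack(o))
E
```

```text
[0.62363578 0.15206926 0.25903159] [[-0.216, -0.976, 0.003], [-0.976, 0.216, -0.0], [-0.0, -0.003, -1.0]] [ 0.00736987 -0.14270233 -0.6158008 ] [ 13.7  20.6  18.3  87.5  -0.1 -63.8]
side 265 141
top 225 182
```

View pics/c4.png

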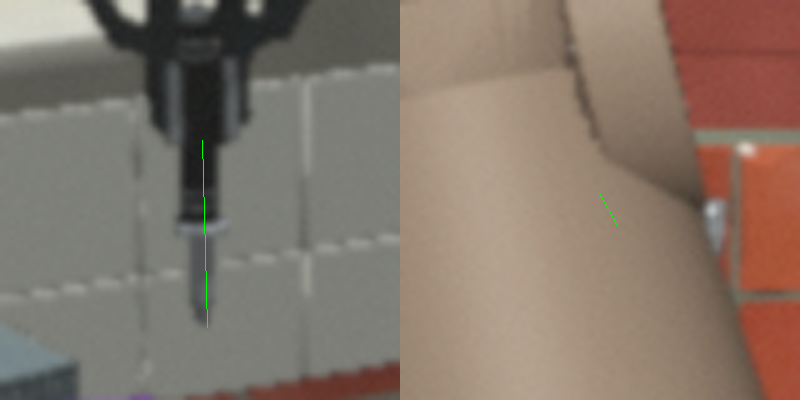

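The probe is held upright, with the flange at crop (203,228) and the tip end near (203,325). The tip sits about 88 mm below the TCP, as predicted.

```bash
cat >> h.py <<'E'
RF=toolR(0,-np.pi/2)
def ringpose(h,ox=-.003,oy=0,L=.0884):
    return np.array([Q[0],Q[1],.052])+PR[:,2]*(h+L)-ox*RF[:,0]-oy*RF[:,1]
E
python3 - <<'E'
from h import *
rows(ringpose(.095),RF)
rows(ringpose(.006),RF,1,ringpose(.095),RF)
E
```

```text
turn [19.8 -0.1 -0.4] shift(start ax) [ 0.2802 -0.0026  0.0347] shift(end ax) [0.2802 0.0111 0.0329] -> [ 0.5656 -0.1222  0.2243]
turn [0. 0. 0.] shift(start ax) [0.    0.    0.089] shift(end ax) [0.    0.    0.089] -> [ 0.5954 -0.1286  0.1407]
```

move_arm:
  rows:
    - [[0, 0, 0], [0.025, 0, 0], 0.0]
    - [[0, 0, 0], [0.045, 0, 0], 0.0]
    - [[0, 0, 0], [0.045, -0.001, 0], 0.0]
    - [[0, 0, 0], [0.045, -0.001, 0], 0.0]
    - [[0, 0, 0], [0.045, -0.001, 0], 0.0]

```text
clock: 9.05
ee_pos: [0.5818, -0.0501, 0.2596]
tool_rot: [[-0.216, -0.976, 0.004], [-0.976, 0.216, 0.0], [-0.001, -0.004, -1.0]]
contact_force: [-0.1, -0.2, -0.8]
width: 0.199
finger_force: 39.2
```

move_arm:
  rows:
    - [[0, 0, 0], [0.045, 0, 0], 0.0]
    - [[0, 0, 0], [0.03, 0, 0], 0.0]
    - [[6.6, 0, -0.1], [0, 0, 0], 0.0]
    - [[6.6, 0, -0.2], [0, 0, 0], 0.0]
    - [[6.6, -0.1, -0.1], [0, 0, 0], 0.0]

```text
clock: 9.55
ee_pos: [0.5664, -0.1225, 0.2594]
tool_rot: [[-0.21, -0.917, 0.339], [-0.978, 0.198, -0.071], [-0.002, -0.347, -0.938]]
contact_force: [0.6, 0.3, -0.0]
width: 0.199
finger_force: 39.4
```

move_arm:
  rows:
    - [[0, 0, 0], [0, 0, 0], 0.0]
    - [[0, 0, 0], [0, 0, 0], 0.0]

```text
clock: 9.75
ee_pos: [0.5655, -0.1217, 0.2605]
tool_rot: [[-0.209, -0.919, 0.334], [-0.978, 0.197, -0.07], [-0.002, -0.342, -0.94]]
contact_force: [-0.3, 0.7, 0.3]
width: 0.203
finger_force: 39.5
```

```bash
python3 - <<'E'
from h import *
s=r.state();print(s["clock"],s["joint_positions"].round(1),s["contact_force"])
rows(ringpose(.01),RF)
E
```

```text
9.75 [-12.2  -3.4 -13.   60.5   0.1 -90.1] [-0.34262598  0.66825329  0.25049567]
turn [ 0.   0.1 -0. ] shift(start ax) [0.0007 0.0121 0.1191] shift(end ax) [0.0005 0.0121 0.1191] -> [ 0.5941 -0.1283  0.1445]
```

Before descending I'll save a reference picture with the ring uncovered. Then I go to a 10 mm hover.

```bash
python3 - <<'E'
from bench import r
import cv2
cv2.imwrite("pics/side4.png",r.get_image("side"));cv2.imwrite("pics/top4.png",r.get_image("top"))
E
```

move_arm:
  rows:
    - [[0, 0, 0], [0.0005, 0.012, 0], 0.0]
    - [[0, 0, 0], [0, 0, 0.04], 0.0]
    - [[0, 0, 0], [0, 0, 0.04], 0.0]
    - [[0, 0, 0], [0, 0, 0.03], 0.0]
    - [[0, 0, 0], [0, 0, 0.009], 0.0]

```text
clock: 10.35
ee_pos: [0.5946, -0.1281, 0.1403]
tool_rot: [[-0.209, -0.92, 0.33], [-0.978, 0.197, -0.069], [-0.002, -0.337, -0.941]]
contact_force: [-1.3, -0.3, -1.9]
width: 0.197
finger_force: 39.6
```

move_arm:
  rows:
    - [[0, 0, 0], [0, 0, 0], 0.0]
    - [[0, 0, 0], [0, 0, 0], 0.0]
    - [[0, 0, 0], [0, 0, 0], 0.0]

```text
clock: 10.65
ee_pos: [0.5965, -0.1286, 0.1471]
tool_rot: [[-0.209, -0.917, 0.34], [-0.978, 0.197, -0.071], [-0.002, -0.347, -0.938]]
contact_force: [0.1, 0.4, -0.4]
width: 0.203
finger_force: 39.6
```

```bash
python3 - <<'E'
from h import *
s=r.state();print(s["contact_force"]@PR)
rows(ringpose(.0),RF)
E
```

```text
[-0.15394954  0.36426976 -0.37656976]
turn [-0.3  0.1 -0. ] shift(start ax) [0.0002 0.0033 0.0117] shift(end ax) [0.0002 0.0032 0.0117] -> [ 0.5974 -0.129   0.1351]
```

move_arm:
  rows:
    - [[0, 0, 0], [0, 0.001, 0.004], 0.0]
    - [[0, 0, 0], [0, 0.001, 0.004], 0.0]
    - [[0, 0, 0], [0, 0, 0], 0.0]
    - [[0, 0, 0], [0, 0, 0], 0.0]
    - [[0, 0, 0], [0, 0, 0], 0.0]

```text
clock: 11.15
ee_pos: [0.5964, -0.1286, 0.1367]
tool_rot: [[-0.209, -0.918, 0.337], [-0.978, 0.197, -0.07], [-0.002, -0.344, -0.939]]
contact_force: [0.3, -0.4, -1.1]
width: 0.199
finger_force: 39.6
```

```bash
python3 - <<'E'
from h import *
import cv2
P=[]
for n in ["side","top"]*2:
    im=r.get_image(n);s=r.state();P.append(s["ee_pos"]);print(s["ee_pos"].round(4),(s["contact_force"]@PR).round(2))
    cv2.imwrite(f"pics/{n}5.png",im)
rows(ringpose(.0),RF,1,np.mean(P,0),RF)
s=r.state();T=np.mean(P,0);o=[]
a=np.linspace(0,6.28,40);ring=plate(np.c_[.008*np.cos(a),.008*np.sin(a),0*a],*Q)
h=.032;sq=plate([(h,h,0),(h,-h,0),(-h,-h,0),(-h,h,0)],*Q)
for n,k in(("side",4),("side",5),("top",5)):
    im=cv2.imread(f"pics/{n}{k}.png");u,v=np.int32(proj(n,[Q[0],Q[1],.07])[0]);f=9 if n=="side" else 6;hw=22 if n=="side" else 33
    c=cv2.resize(im[v-33:v+33,u-hw:u+hw],None,fx=f,fy=f,interpolation=cv2.INTER_CUBIC)
    m=lambda X:np.int32(((proj(n,X)-[u-hw,v-33])+.5)*f)
    if k==5:
        cv2.polylines(c,[m(ring)],True,(0,255,0))
        tip=T+RF[:,2]*.0884-.003*RF[:,0];cv2.circle(c,tuple(int(q) for q in m(tip)[0]),3,(0,0,255),-1)
    cv2.polylines(c,[m(sq)],True,(255,0,0))
    c=cv2.resize(c,None,fx=400*.66/c.shape[1],fy=400*.66/c.shape[1]);o.append(np.pad(c,((0,600-c.shape[0]),(0,0),(0,0))))
cv2.imwrite("pics/c5.png",np.hstack(o)[:420])
E
```

```text
[ 0.5964 -0.1286  0.1367] [-0.94  1.08 -0.72]
[ 0.5965 -0.1286  0.1367] [-0.33  0.28 -1.21]
[ 0.5964 -0.1286  0.1367] [-0.26 -0.3  -1.3 ]
[ 0.5964 -0.1286  0.1366] [-0.06  0.31 -1.01]
turn [0. 0. 0.] shift(start ax) [ 0.0002 -0.0004  0.0019] shift(end ax) [ 0.0002 -0.0004  0.0019] -> [ 0.5974 -0.129   0.1351]
```

View pics/c5.png

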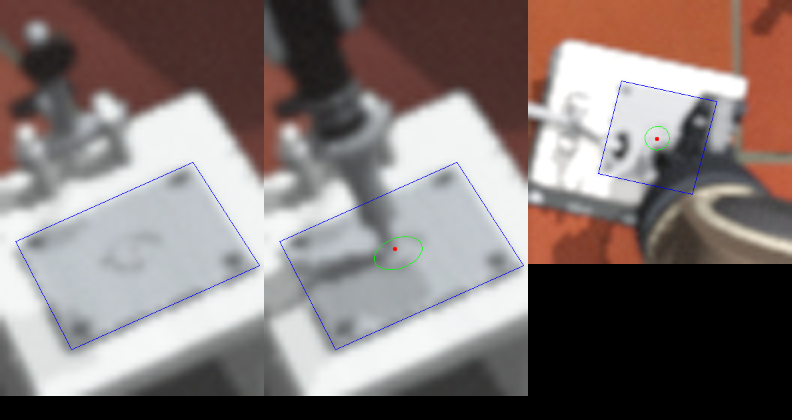

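Left panel: the ring is at (131,252), about 1 mm from the model. In the middle panel the tip end is near (389,240), slightly up and left of the prediction (395,249). That is either height or plate y, and the touch height will tell which. I'll step down watching the force.

```bash
cat > m.py <<'E'
from h import *
import cv2,sys
F=[];P=[]
for i in range(8):
    im=r.get_image("side");s=r.state();F.append(s["contact_force"]@PR);P.append(s["ee_pos"])
cv2.imwrite(f"pics/m{sys.argv[1]}.png",im)
P=np.mean(P,0);print(s["clock"],"F",np.mean(F,0).round(2),"tcp in plate mm",((P-[Q[0],Q[1],.052])@PR*1e3).round(2),"rotdev",np.degrees(Ro.from_matrix(RF.T@s["tool_rot"]).as_rotvec()).round(2))
E
python3 m.py 0
```

```text
11.75 F [-0.57 -0.07 -0.89] tcp in plate mm [-0.46 -2.81 90.19] rotdev [ 0.13 -0.1   0.02]
```

move_arm:
  rows:
    - [[0, 0, 0], [0, 0, 0.002], 0.0]
    - [[0, 0, 0], [0, 0, 0], 0.0]
    - [[0, 0, 0], [0, 0, 0], 0.0]

```text
clock: 12.05
ee_pos: [0.597, -0.1287, 0.1345]
tool_rot: [[-0.209, -0.918, 0.337], [-0.978, 0.197, -0.07], [-0.002, -0.344, -0.939]]
contact_force: [-0.4, 0.8, -1.0]
width: 0.194
finger_force: 39.6
```

```bash
python3 m.py 1
```

```text
12.45 F [-0.45  0.01 -1.15] tcp in plate mm [-0.48 -2.81 88.19] rotdev [ 0.14 -0.1   0.02]
```

move_arm:
  rows:
    - [[0, 0, 0], [0, 0, 0.002], 0.0]
    - [[0, 0, 0], [0, 0, 0], 0.0]
    - [[0, 0, 0], [0, 0, 0], 0.0]

```text
clock: 12.75
ee_pos: [0.5979, -0.1289, 0.133]
tool_rot: [[-0.209, -0.918, 0.337], [-0.978, 0.197, -0.07], [-0.002, -0.344, -0.939]]
contact_force: [-0.3, -0.5, 0.6]
width: 0.2
finger_force: 39.6
```

```bash
python3 m.py 2
```

```text
13.15 F [-0.23  0.16  0.68] tcp in plate mm [-0.34 -2.8  86.29] rotdev [ 0.15 -0.1   0.02]
```

```bash
python3 - <<'E'
from h import *
import cv2
np.set_printoptions(linewidth=200)
a=cv2.imread("pics/side4.png",0).astype(int);b=cv2.imread("pics/m2.png",0).astype(int);z=cv2.imread("pics/side4.png",0)
print("ring model",proj("side",plate([0,0,0],*Q)),"y+5",proj("side",plate([0,.005,0],*Q)),"x+5",proj("side",plate([.005,0,0],*Q)))
u,v=np.int32(proj("side",plate([0,0,0],*Q))[0])
print("cols",u-10,u+10,"rows",v-10,v+7)
print("ref");print(a[v-10:v+8,u-10:u+11]);print("now");print(b[v-14:v+8,u-10:u+11])
E
```

```text
ring model [[327.85776853 270.69586439]] y+5 [[327.0606962  269.33071164]] x+5 [[330.2359139  269.63605281]]
cols 317 337 rows 260 277
ref
[[224 235 238 238 240 241 242 242 240 235 228 221 215 207 198 195 189 179 177 181 190]
 [233 243 245 244 242 240 240 237 229 218 209 200 198 196 192 193 195 193 193 194 195]
 [239 244 245 243 238 229 226 220 208 201 196 194 194 194 195 192 192 196 195 195 196]
 [241 242 240 234 227 213 208 202 197 195 194 194 193 194 194 194 193 194 195 196 196]
 [238 231 221 215 211 200 198 197 196 195 194 194 193 194 195 195 194 194 195 196 195]
 [219 206 193 195 197 198 195 196 196 197 195 195 193 194 194 193 195 194 195 195 196]
 [185 179 179 185 194 195 196 197 196 197 195 194 191 194 193 194 195 195 194 196 195]
 [168 174 185 190 195 196 196 196 195 195 192 190 185 182 186 189 193 195 194 194 195]
 [172 180 191 195 196 195 196 193 192 189 185 178 172 171 171 178 191 194 195 194 194]
 [183 190 193 196 198 196 193 191 189 190 187 183 183 181 178 180 190 196 195 195 195]
 [194 196 196 196 198 195 191 184 189 193 189 183 191 193 191 191 192 194 195 196 194]
 [19
[... 1824 characters left out ...]
94]
 [193 194 189 186 185 175 151 128 103  94 119 159 183 190 189 190 193 195 196 196 195]
 [182 174 156 144 141 134 112  96  96 107 132 164 174 179 187 193 195 194 195 198 194]
 [142 133 117 105 103 100  98 100 112 134 148 158 158 166 178 190 195 194 197 197 197]
 [106 100  96  95 100 110 121 133 135 142 148 148 150 164 172 182 192 196 196 195 196]
 [ 95 101 106 111 123 142 151 157 156 154 156 156 159 165 169 176 187 193 194 194 195]
 [109 121 139 147 152 161 165 165 164 164 165 165 165 166 167 170 179 185 191 195 194]
 [145 149 160 163 164 167 167 167 166 167 165 167 166 166 167 168 175 186 193 193 193]
 [160 163 165 166 166 167 167 167 166 167 166 166 165 165 166 165 172 183 190 187 179]]
```

At the touch the tip contacts at about (326.2, 271) and the ring centre is at (327.4, 270.5), so the tip is about 2 mm down-slope. I'll lift off, shift 2 mm up-slope, and then press about 4 mm.

move_arm:
  rows:
    - [[0, 0, 0], [0, 0, -0.003], 0.0]
    - [[0, 0, 0], [0, -0.002, 0], 0.0]
    - [[0, 0, 0], [0, 0, 0.003], 0.0]
    - [[0, 0, 0], [0, 0, 0.001], 0.0]
    - [[0, 0, 0], [0, 0, 0], 0.0]

```text
clock: 13.65
ee_pos: [0.6002, -0.1294, 0.1326]
tool_rot: [[-0.209, -0.918, 0.337], [-0.978, 0.197, -0.07], [-0.002, -0.345, -0.939]]
contact_force: [-0.0, 1.1, 1.4]
width: 0.201
finger_force: 39.7
```

move_arm:
  rows:
    - [[0, 0, 0], [0, 0, 0.001], 0.0]
    - [[0, 0, 0], [0, 0, 0], 0.0]
    - [[0, 0, 0], [0, 0, 0], 0.0]

```text
clock: 13.95
ee_pos: [0.6004, -0.1295, 0.1319]
tool_rot: [[-0.209, -0.918, 0.337], [-0.978, 0.197, -0.07], [-0.002, -0.345, -0.939]]
contact_force: [-0.2, -0.4, 1.8]
width: 0.198
finger_force: 39.7
```

```bash
python3 m.py 3; python3 - <<'E'
from h import *
import cv2
np.set_printoptions(linewidth=200)
b=cv2.imread("pics/m3.png",0).astype(int)
u,v=327,270
print(b[v-8:v+6,u-10:u+11])
E
```

```text
14.35 F [ 1.1  -0.07  2.06] tcp in plate mm [ 1.7 -2.8 84.3] rotdev [ 0.15 -0.1   0.02]
[[240 245 245 239 210 131  86  88 101 116 134 159 184 195 195 193 194 196 196 196 197]
 [241 243 240 233 215 148  93  87  96 112 125 146 175 191 195 194 194 194 197 196 197]
 [238 232 222 216 203 162 111  88  93 106 120 139 167 189 198 195 195 193 196 197 197]
 [220 207 193 194 194 175 127  92  90 100 115 132 157 182 193 196 195 193 194 197 197]
 [185 180 180 187 192 179 139  96  86  95 109 125 146 173 191 193 195 195 195 196 197]
 [171 175 184 191 195 188 159 110  87  93 104 122 146 170 184 189 194 196 194 194 195]
 [172 179 192 196 196 193 176 136 103  92  99 117 147 166 170 178 190 196 195 195 195]
 [184 191 195 195 192 186 178 156 128  98  94 120 157 176 176 178 190 196 196 195 195]
 [186 192 188 179 166 152 140 129 116  94  98 126 161 183 182 180 191 194 197 197 195]
 [163 168 155 139 124 111 102  94  95 100 120 143 160 172 172 177 187 192 196 196 195]
 [127 130 116 101  98  96  93  94  95 113 140 152 154 164 166 170 179 188 192 195 198]
 [105 100  97  99 108 111 119 126 118 127 146 147 150 162 166 167 172 180 191 194 195]
 [102 106 112 122 140 147 152 153 149 151 155 157 159 163 166 166 167 174 186 193 196]
 [120 138 146 151 162 163 166 165 163 164 164 164 165 167 166 165 167 170 180 190 193]]
```

```bash
python3 -c "
from bench import r
print(r.finish_job())"
```

```text
the job is handed in; nothing more can be done
None
```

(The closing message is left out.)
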